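# Show the helper which pressed part goes in which bin

## Task

Show a new helper where the pressed part belongs: with closed fingers pointing down, point at the middle of the U-shaped steel channel from about 3 cm above it and stay there for two seconds, then point in the same way at the empty sorting bin, from about 3 cm above the middle of its open top, for two seconds. Then press the large button of the switch box fully down with the fingertips to give the go-ahead, let it spring back and move clear. Touch nothing but that button, leave the small button alone, keep every part and bin where it lies, and pass well above the other parts and bins so that you never seem to point at one of them.

Things in the scene. Friction and masses are not known exactly. Their poses are not given: they have to be found in the camera images.
- u_channel: the part to point at: a U-shaped channel of bare sheet steel lying open side up on the table, 100 mm long (its x) by 60 mm wide (its y) by 35 mm high, two upright flanges 4 mm thick along its long sides, floor 4 mm thick with two dark round holes; origin at the centre of its underside, z up. It lies in a row with the other two parts, in any order.
- l_angle: another part, to be left alone: an L-shaped angle of the same steel, 100 x 60 mm foot, one upright flange 45 mm high along its +y side; origin at the centre of its underside, z up
- flat_plate: another part, to be left alone: a flat plate of the same steel, 100 x 60 x 6 mm with three dark holes; origin at the centre of its underside, z up
- bin_empty: the empty one of three equal open-topped grey plastic bins, 100 mm (its x) by 90 mm (its y) by 50 mm high, walls 4 mm, bare grey floor; origin at the centre of its underside, z up, so its open top is centred 50 mm above. The bins stand in a row beyond the parts, in any order.
- bin_pins: an equal bin filled with short steel pins, to be left alone; origin at the centre of its underside
- bin_washers: an equal bin filled with brass washers, to be left alone; origin at the centre of its underside
- switch_box: a grey switch box fixed to the table, 170 mm (its x) by 80 mm (its y) by 40 mm high, to the left or to the right of the parts; origin at the centre of its underside, z up. On its top are a large and a small black button in aluminium housings.
- button_large_top (a point): centre of the top face of the large black button (36 mm across), at rest; z up. It is pressed straight down, against a spring that takes 5 N at its full travel of 8 mm.
- button_large (a joint): how far the large button is pressed: 0 at rest, 0.008 m fully down; it springs back when released; it counts as pressed beyond 0.006
- button_small_top (a point): centre of the top face of the small black button (18 mm across), 90 mm from the large one along the box; not to be pressed
- button_small (a joint): how far the small button is pressed: 0 at rest, 0.006 m fully down
- tool_cup: a red plastic cup 80 mm across and 90 mm high with tools standing in it up to 155 mm above the table, standing to the right of the parts when the switch box is to the left, and the other way round; to be left alone; origin at the centre of its underside
Mind the look-alikes: they are no part of the job. Leave any turquoise look-alike of the u_channel alone.

How it is judged:
By the outcome, as a careful person would: the job done as asked, in the order asked, and still so for the second after the job is handed in, with the robot touching nothing.
It also fails if it takes over 59 s, if anything falls off the work surface, if the arm or the gripper's body presses on something with over 40 N, if the wrist force passes 120 N, or if a joint passes its speed limit or range.

## Robot

A 6-joint arm with a two-finger parallel gripper is mounted at the origin on the work surface. World frame = base frame: x ahead of the robot, y to its left, z up, the work surface at z = 0. Lengths are in m, angles in rad, forces in N, time in s.
With the tool pointing down it reaches from about 0.375 to 0.975 m from the base axis. Payload 3.8 kg.
Tool frame: the origin (TCP) lies between the finger pads, 19 mm behind the fingertips; this is the grasp point; z points along the fingers, y is the line along which they close (so a half turn about z gives the same grasp; the last joint's range is limited). The gripper opens to 85 mm and grips with 20 to 120 N. Pads are 22 mm wide; open, the fingers measure 114 mm over their backs; the gripper's body (76 mm by 85 mm) begins 54 mm behind the grasp point. The pads swing forward as they close: fully open they stand 13 mm farther back than shut.
Start: joints at [1.137, 0.264, 1.604, -0, 1.274, -0.037], TCP at [0.261, 0.623, 0.25] pointing down, gripper open.
Joint ranges: [-2.63, 2.63], [-0.94, 2.18], [0.31, 2.57], [-1.31, 4.45], [0, 2.66], [-2.55, 2.55]. Speed limits (rad/s): [2.57, 2.57, 3.14, 3.14, 3.14, 3.14].

## Interface

Orientations are given as a rotation vector (axis times angle).
In Python, from workcell import status, read_camera, workorder, masks_of gives the robot as it stands.
- The arm moves only by the tool drive_tool, never from a script. Its argument "rows" is a list of rows, each a list of 7 numbers: the turn, a rotation vector about the tool's x, y, z in degrees, then the shift along the tool's x, y, z in m, then the opening, from 0 (shut) to 1 (fully open). In form: [[ax, ay, az, tx, ty, tz, claw], ...]. A call has 1 to 8 rows; each row shifts and turns the commanded pose from where the row before left it, along the tool's axes as they then stand; what a row does not reach is not made up. A row lasts 1/12 s, in which the tool goes at most 41.7 mm and 7.16 degrees, less where a joint would pass 70% of its speed; a pose out of reach is approached as far as the arm can. A call is refused whole if a number of a shift passes 0.0417 or a number of a turn 7.16, either way. A call with a gripper value outside its range is refused whole. The fingers move at their own pace and stop on an object; "force" is the grip in N (left out, the last holds). Time passes only in rows, so rows that do not move let the fingers close. It gives the time, the measured TCP pose, the force, the opening and the grip force at its end, in the units of the state.
- status.read_state(): the state, without advancing time (a new reading comes with each control period).
- read_camera(name): name is "side" or "top"; returns a dict with "color" (384x512x3 uint8, red, green, blue), "intrinsics" (3x3 intrinsics, pixels), "world_from_camera" (4x4, takes a point from camera to world coordinates). Camera axes: x right, y up, looking along -z (the intrinsics and any distortion apply to the point x, -y, -z); pixel columns grow to the right and rows downward; lengths in m; the calibration is good to about 2 mm. A picture is of the moment at which its call begins. There is no depth.
- workorder.finish_job(): hands the job in; it is judged then, once.
Trained networks look in a picture, given as the dict that the camera call returned (one of the last four; its "shot" number tells which), for a name from the list of things; names that differ only in an ending like _2 or _b are one class to them, and where a whole thing is asked for, a point or a joint stands for the part that bears it (a point fixed in the world has none). Each returns a list of dicts, best first, with "score" (0 to 1); they miss things now and then, are a little off and sometimes report something else, mostly with a low value. They report only what shows in the picture. A call takes as long as a camera call. They do not tell look-alikes from the thing itself.
- masks_of(picture, name): "mask" (384x512 bool, what is visible of it) and "bbox" ([left, top, right, bottom] in pixels, round what is visible of it).
The state is a dict: "time": time; "q": joint angles; "joint_vel": joint speeds; "joint_torque": joint torques, N m; "tool_pos": TCP position; "tcp_rot": TCP orientation; "wrist_force": force on the tool from outside, world axes, zero at the start; "torque": the same for the moment, N m; "width": opening from 0.0 (shut) to 1.0 (fully open); "grip_force": force on a finger pad.
Only numpy, scipy, OpenCV 4.12 (cv2) and the standard library are available. Lean on these libraries where they do the work, as an engineer would, in place of code of your own. Each camera call takes 0.05 s, during which the arm holds its last target. There are 200 camera calls.

## Working session

There is one attempt and no reset: what is moved stays moved. The work goes in short steps, Python scripts to look and compute and a tool call to move; the robot and the scene stay as the last step left them, time stands still between calls to the robot, and variables do not carry over. Pictures are saved under pics/ and viewed, at most 10 in all, crops included, and the job is handed in when it is done.

Besides the shell and the picture viewer there is one more tool, called after "Call:" as name(argument=value, ...) on one line, values as JSON. drive_tool: Moves the arm, as the interface text tells. Its arguments: {"type":"object","properties":{"rows":{"type":"array"},"force":{"type":"number"}},"required":["rows"]}

```bash
mkdir -p pics; cat > h.py <<'E'
import numpy as np, cv2
def ray(p,u,v):
    K=np.array(p["intrinsics"]);T=np.array(p["world_from_camera"])
    d=np.linalg.inv(K)@[u,v,1]; d=T[:3,:3]@[d[0],-d[1],-d[2]]
    return T[:3,3],d
def at(p,u,v,z):
    o,d=ray(p,u,v); return o+d*(z-o[2])/d[2]
def px(p,X):
    T=np.linalg.inv(np.array(p["world_from_camera"]));c=T[:3,:3]@X+T[:3,3]
    q=np.array(p["intrinsics"])@[c[0],-c[1],-c[2]]; return q[:2]/q[2]
E
python3 - <<'E'
from workcell import *
from h import *
s=status.read_state();print(s['time'],s['tool_pos'],s['tcp_rot'],s['q'],s['width'])
for c in("top","side"):
    p=read_camera(c);cv2.imwrite(f"pics/{c}0.png",cv2.resize(p["color"][...,::-1],(768,576)))
    print(c,p.keys(),np.round(p["world_from_camera"],3).tolist(),p["intrinsics"])
    for n,h in(("u_channel",.035),("l_angle",.0),("flat_plate",.006),("bin_empty",.05),("bin_pins",.05),("bin_washers",.05),("switch_box",.04),("button_large_top",.06),("tool_cup",.09)):
        for m in masks_of(p,n)[:4]:
            b=m["bbox"];ys,xs=np.nonzero(m["mask"])
            print(n,round(m["score"],2),np.round(b),np.round(at(p,xs.mean(),ys.mean(),h),3))
E
```

```text
0.0 [0.2605685  0.6219247  0.24864726] [-0.61907482 -3.07946626  0.00342488] [ 1.13711227e+00  2.64753265e-01  1.60540109e+00 -9.37802456e-06
  1.27367864e+00 -3.69037324e-02] 0.9974327689314905
top dict_keys(['color', 'intrinsics', 'world_from_camera', 'shot']) [[-0.011, 0.972, -0.233, 0.2], [-1.0, -0.012, -0.003, -0.015], [-0.006, 0.233, 0.972, 1.259], [0.0, 0.0, 0.0, 1.0]] [[400.38542715   0.         258.67069011]
 [  0.         400.38542715 197.77870139]
 [  0.           0.           1.        ]]
u_channel 0.57 [184. 195. 212. 232.] [0.446 0.183 0.035]
flat_plate 0.65 [299. 190. 327. 227.] [ 0.468 -0.18   0.006]
bin_empty 0.72 [241. 136. 266. 172.] [0.633 0.009 0.05 ]
bin_pins 0.88 [284. 140. 319. 177.] [ 0.616 -0.147  0.05 ]
bin_washers 0.94 [191. 146. 224. 180.] [0.608 0.145 0.05 ]
switch_box 0.65 [355. 181. 391. 238.] [ 0.447 -0.361  0.04 ]
button_large_top 0.4 [371. 216. 382. 226.] [ 0.412 -0.366  0.06 ]
tool_cup 0.64 [123. 185. 155. 212.] [0.487 0.346 0.09 ]
side dict_keys(['color', 'intrinsics', 'world_from_camera', 'shot']) [[0.673, 0.551, -0.494, -0.109], [-0.74, 0.485, -
[... 324 characters left out ...]
[215. 126. 240. 148.] [0.618 0.275 0.035]
l_angle 0.57 [232. 194. 267. 230.] [ 0.435 -0.004  0.   ]
flat_plate 0.58 [289. 221. 313. 254.] [ 0.466 -0.183  0.006]
bin_empty 0.82 [268. 147. 310. 187.] [ 0.622 -0.005  0.05 ]
bin_pins 0.62 [302. 176. 346. 213.] [ 0.607 -0.161  0.05 ]
bin_washers 0.91 [234. 139. 273. 176.] [0.598 0.13  0.05 ]
switch_box 0.64 [321. 243. 384. 309.] [ 0.436 -0.371  0.04 ]
switch_box 0.42 [359. 249. 368. 258.] [ 0.512 -0.362  0.04 ]
button_large_top 0.6 [341. 267. 354. 284.] [ 0.41  -0.368  0.06 ]
tool_cup 0.74 [174. 116. 199. 164.] [0.469 0.319 0.09 ]
tool_cup 0.72 [340. 267. 355. 283.] [ 0.393 -0.374  0.09 ]
tool_cup 0.26 [322. 242. 384. 310.] [ 0.404 -0.382  0.09 ]
```

View pics/top0.png

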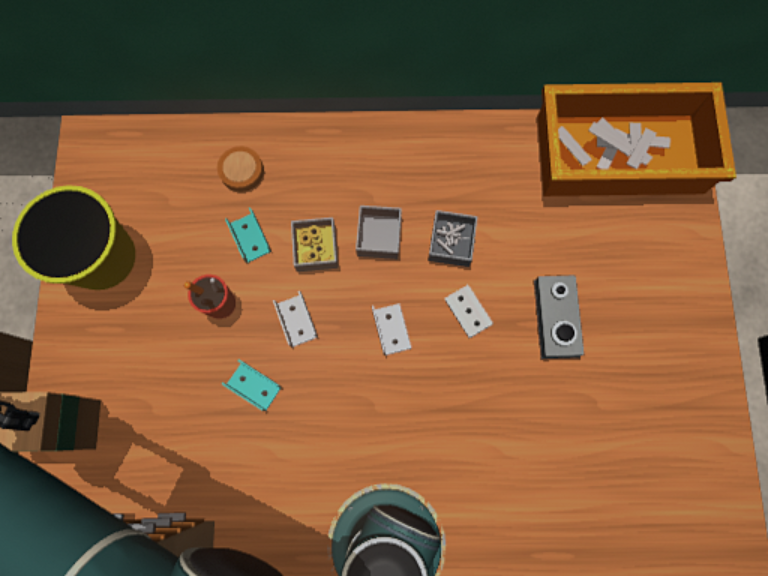

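View pics/side0.png

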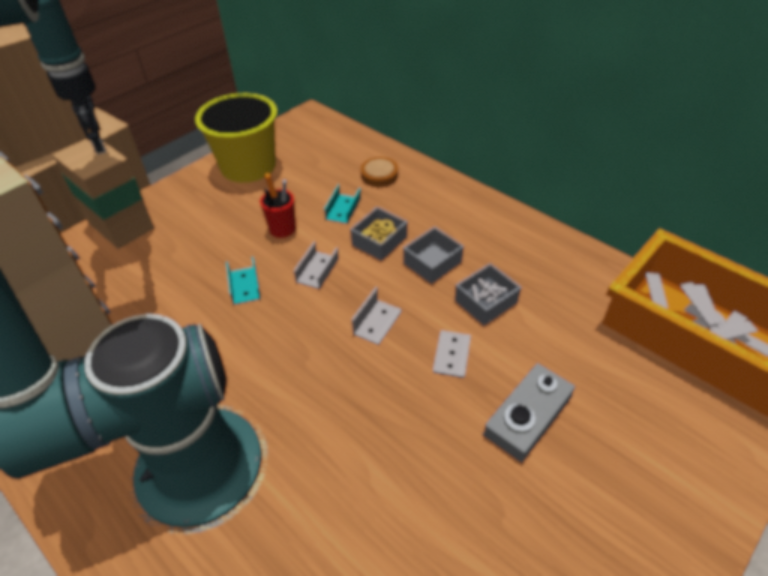

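Candidates in the top picture (768-wide) for the channel are the steel U at (296,320), the turquoise U's at (248,235) and (252,386), the steel L at (391,329) and the flat plate at (468,310). I choose the steel U at (296,320). For the bins, the empty one is at (379,232), washers at (315,244) and pins at (453,238). The large button is at (565,333) and the small one at (560,290). The cup is on the left at (209,294). Next I fit the poses and check them in a crop.

```bash
python3 - <<'E'
from workcell import *
from h import *
from scipy.optimize import minimize, least_squares
P={c:read_camera(c) for c in("top","side")}
near={"u_channel":(.44,.175),"bin_empty":(.625,0),"switch_box":(.44,-.365)}
dim={"u_channel":(.1,.06,.035),"bin_empty":(.1,.09,.05),"switch_box":(.17,.08,.04)}
def corners(x,y,a,d):
    R=np.array([[np.cos(a),-np.sin(a)],[np.sin(a),np.cos(a)]])
    return [np.r_[R@[i*d[0]/2,j*d[1]/2]+[x,y],k*d[2]] for k in(0,1) for i,j in((1,1),(1,-1),(-1,-1),(-1,1))]
fits={}
for n in near:
    M={}
    for c,p in P.items():
        best=[m for m in masks_of(p,n) if m["score"]>.3]
        q=px(p,np.r_[near[n],.02])
        best=[m for m in best if np.hypot(*(np.argwhere(m["mask"]).mean(0)[::-1]-q))<15]
        if best:M[c]=cv2.convexHull(np.argwhere(best[0]["mask"])[:,::-1].astype(np.int32))
    def cost(v,S=8):
        t=0
        for c,h in M.items():
            A=np.zeros((384*2,512*2),np.uint8);B=A.copy()
            h2=cv2.convexHull(np.array([px(P[c],X) for X in corners(*v,dim[n])],np.float32))
            o=px(P[c],np.r_[near[n],.02])-32
            f=lambda z:((z.reshape(-1,2)-o)*S+100).astype(np.int32)
            cv2.fillPoly(A,[f(h)],1);cv2.fillPoly(B,[f(h2)],1)
            t-= (A&B).sum()/(A|B).sum()
        return t
    r=min((minimize(cost,[*near[n],a],method="Nelder-Mead",options=dict(initial_simplex=np.array([[*near[n],a]]*4)+np.vstack([np.zeros(3),np.diag([.015,.015,.3])]))) for a in np.arange(0,3.14,.52)),key=lambda r:r.fun)
    fits[n]=r.x;print(n,list(M),np.round(r.x,3),r.fun)
for c,p in P.items():
    print(c,[(round(m["score"],2),m["bbox"]) for n in("button_large_top","button_small_top") for m in masks_of(p,n)[:2]])
# dark disc of the large button, in each picture
c0=np.array([.41,-.366,.05]);pts=[]
for c,p in P.items():
    u,v=px(p,c0).astype(int);g=p["color"][v-14:v+15,u-14:u+15].max(2)
    k,l,s,ce=cv2.connectedComponentsWithStats((g<70).astype(np.uint8))
    i=1+np.argmin([np.hypot(*(x-14))-(a>15)*50 for x,a in zip(ce[1:],s[1:,4])]);pts.append(ce[i]+[u-14,v-14]);print(c,pts[-1],s[i])
A=np.zeros((3,3));b=np.zeros(3)
for (p,q) in zip(P.values(),pts):
    o,d=ray(p,*q);d=d/np.linalg.norm(d);Q=np.eye(3)-np.outer(d,d);A+=Q;b+=Q@o
X=np.linalg.solve(A,b);print("button",X,[px(p,X)-q for p,q in zip(P.values(),pts)])
for z in(.05,.06):print([np.round(at(p,*q,z),4) for p,q in zip(P.values(),pts)])
p=P["top"];S=8;im=p["color"][...,::-1]
def crop(p,X,w=30,h=30):
    o=px(p,X).astype(int)-[w,h];k=cv2.resize(p["color"][o[1]:o[1]+2*h,o[0]:o[0]+2*w,::-1],None,fx=6.5,fy=6.5,interpolation=cv2.INTER_CUBIC)
    def dr(pp,col):cv2.polylines(k,[(((np.array([px(p,x) for x in pp])-o+.5)*6.5)).astype(np.int32)],True,col,1)
    for n,f in fits.items():
        C=corners(*f,dim[n]);dr(C[:4],(0,0,255));dr(C[4:],(0,255,0))
    return k[:290] if h<25 else k
f=fits
I=[np.hstack([cv2.resize(crop(p,np.r_[f[n][:2],.03],h=30),(260,260)) for n in f]) for p in P.values()]
cv2.imwrite("pics/fit.png",np.vstack(I))
E
```

```text
u_channel ['top'] [0.449 0.185 3.518] -0.9123806907917325
bin_empty ['top', 'side'] [ 0.642  0.009 -0.072] -1.8450920599521292
switch_box ['top', 'side'] [ 0.451 -0.367  3.161] -1.9210907380325497
top [(0.66, [371.1, 214.2, 382.1, 229.4])]
side [(0.74, [340.5, 267.3, 352.4, 284.0]), (0.53, [358.7, 247.3, 366.6, 256.9])]
top [376.44761905 221.4952381 ] [ 10   9  12  12 105]
side [346.60909091 276.32727273] [ 10   8  12  12 110]
button [ 0.41043306 -0.36843156  0.05690315] [array([ 0.11087498, -0.1378068 ]), array([-0.2036405 ,  0.06052109])]
[array([ 0.4112, -0.3701,  0.05  ]), array([ 0.415 , -0.3672,  0.05  ])]
[array([ 0.4095, -0.3672,  0.06  ]), array([ 0.4091, -0.3694,  0.06  ])]
```

View pics/fit.png

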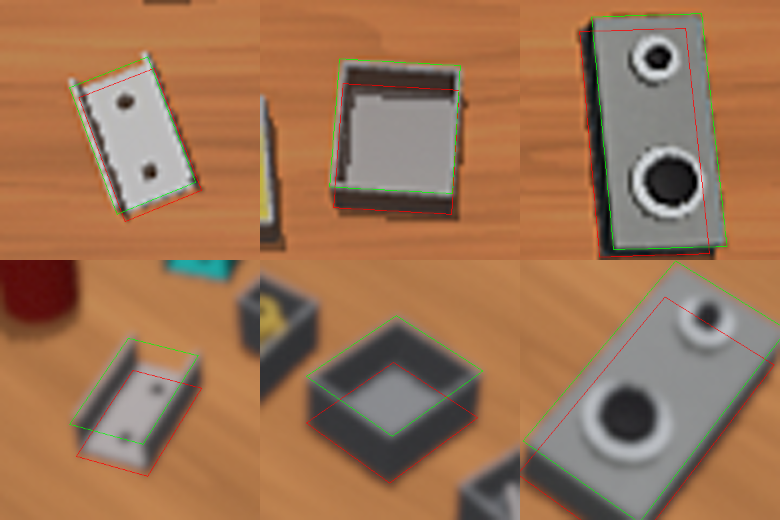

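The outlines sit well on the steel U, the empty bin and the box in both views. That gives the channel at (0.449, 0.185), the bin at (0.642, 0.009) and the large button at (0.410, -0.368, 0.057). Next I close the fingers, rise and travel high.

Call:
drive_tool(rows=[[0,0,0,0,0,-0.025,0],[0,0,0,0,0,-0.025,0],[0,0,0,0,0,0,0],[0,0,0,-0.0244,-0.0236,0,0],[0,0,0,-0.0244,-0.0236,0,0],[0,0,0,-0.0244,-0.0236,0,0],[0,0,0,-0.0244,-0.0236,0,0],[0,0,0,-0.0244,-0.0236,0,0]])

```text
time: 2.27
tool_pos: [0.3281, 0.4652, 0.2998]
tcp_rot: [0.618, 3.08, 0.0]
wrist_force: [1.3, -0.8, -0.6]
width: -0.005
grip_force: 0.0
```

Call:
drive_tool(rows=[[0,0,0,-0.0244,-0.0236,0,0],[0,0,0,-0.0244,-0.0236,0,0],[0,0,0,-0.0244,-0.0236,0,0],[0,0,0,-0.0244,-0.0236,0,0],[0,0,0,-0.0244,-0.0236,0,0],[0,0,0,-0.0244,-0.0236,0,0],[0,0,0,-0.0244,-0.0236,0,0],[0,0,0,-0.0244,-0.0236,0,0]])

```text
time: 2.93
tool_pos: [0.4352, 0.2154, 0.3001]
tcp_rot: [0.619, 3.079, 0.001]
wrist_force: [0.4, 0.4, -0.6]
width: -0.002
grip_force: 0.0
```

Call:
drive_tool(rows=[[0,0,0,-0.0244,-0.0236,0,0],[0,0,0,0,0,0,0],[0,0,0,0,0,0,0],[0,0,0,0,0,0,0]])

```text
time: 3.27
tool_pos: [0.4481, 0.186, 0.2999]
tcp_rot: [-0.621, -3.079, -0.001]
wrist_force: [0.4, 0.8, -0.2]
width: 0.002
grip_force: 0.0
```

Call:
drive_tool(rows=[[0,0,0,0,0,0.027,0],[0,0,0,0,0,0.027,0],[0,0,0,0,0,0.027,0],[0,0,0,0,0,0.027,0],[0,0,0,0,0,0.027,0],[0,0,0,0,0,0.027,0],[0,0,0,0,0,0.027,0],[0,0,0,0,0,0.027,0]])

```text
time: 3.93
tool_pos: [0.4476, 0.1876, 0.0829]
tcp_rot: [0.615, 3.08, 0.001]
wrist_force: [0.2, -0.2, 0.3]
width: -0.001
grip_force: 0.0
```

Call:
drive_tool(rows=[[0,0,0,0,0,0,0],[0,0,0,0,0,0,0],[0,0,0,0,0,0,0],[0,0,0,0,0,0,0],[0,0,0,0,0,0,0],[0,0,0,0,0,0,0],[0,0,0,0,0,0,0],[0,0,0,0,0,0,0]])

```text
time: 4.6
tool_pos: [0.4487, 0.1859, 0.0847]
tcp_rot: [0.619, 3.079, 0.001]
wrist_force: [-0.1, 0.6, -0.2]
width: -0.003
grip_force: 0.0
```

```bash
python3 - <<'E'
from workcell import *
from h import *
s=status.read_state();t=s['tool_pos'];print(t)
p=read_camera("side");X=np.r_[t[:2],t[2]-.019];q=px(p,X);o=q.astype(int)-[40,40]
k=cv2.resize(p["color"][o[1]:o[1]+80,o[0]:o[0]+80,::-1],None,fx=7,fy=7,interpolation=cv2.INTER_CUBIC)
for Y,c in((X,(0,0,255)),(np.array([.449,.185,.004]),(0,255,0))):cv2.circle(k,tuple(((px(p,Y)-o+.5)*7).astype(int)),5,c,1)
cv2.imwrite("pics/pt1.png",k)
E
```

```text
[0.44871321 0.18590177 0.08472895]
```

View pics/pt1.png

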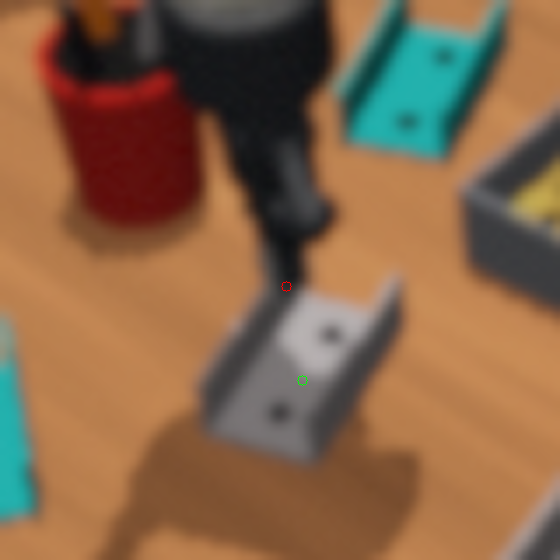

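The fingertips (287,287) match the predicted tip, and the green point (303,380) lies between the two holes of the steel U. I keep holding.

Call:
drive_tool(rows=[[0,0,0,0,0,0,0],[0,0,0,0,0,0,0],[0,0,0,0,0,0,0],[0,0,0,0,0,0,0],[0,0,0,0,0,0,0],[0,0,0,0,0,0,0],[0,0,0,0,0,0,0],[0,0,0,0,0,0,0]])

```text
time: 5.32
tool_pos: [0.4482, 0.1858, 0.084]
tcp_rot: [-0.619, -3.08, 0.0]
wrist_force: [0.1, 0.7, -0.4]
width: 0.002
grip_force: 0.0
```

Call:
drive_tool(rows=[[0,0,0,0,0,0,0],[0,0,0,0,0,0,0],[0,0,0,0,0,0,0],[0,0,0,0,0,0,0],[0,0,0,0,0,0,0],[0,0,0,0,0,0,0],[0,0,0,0,0,0,0],[0,0,0,0,0,0,0]])

```text
time: 5.98
tool_pos: [0.4482, 0.1858, 0.084]
tcp_rot: [-0.619, -3.08, 0.0]
wrist_force: [-0.2, -0.7, -0.2]
width: 0.002
grip_force: 0.0
```

Call:
drive_tool(rows=[[0,0,0,0,0,0,0],[0,0,0,0,0,0,0],[0,0,0,0,0,0,0],[0,0,0,0,0,0,0],[0,0,0,0,0,0,0],[0,0,0,0,0,0,0],[0,0,0,0,0,0,0],[0,0,0,0,0,0,0]])

```text
time: 6.65
tool_pos: [0.4483, 0.1858, 0.084]
tcp_rot: [0.619, 3.08, 0.0]
wrist_force: [0.6, 0.6, -0.2]
width: 0.001
grip_force: 0.0
```

Call:
drive_tool(rows=[[0,0,0,0,0,-0.027,0],[0,0,0,0,0,-0.027,0],[0,0,0,0,0,-0.027,0],[0,0,0,0,0,-0.027,0],[0,0,0,0,0,-0.027,0],[0,0,0,0,0,-0.027,0],[0,0,0,0,0,-0.027,0],[0,0,0,0,0,-0.027,0]])

```text
time: 7.32
tool_pos: [0.4479, 0.1857, 0.3013]
tcp_rot: [0.619, 3.08, 0.0]
wrist_force: [0.7, -0.7, -0.1]
width: -0.001
grip_force: 0.0
```

Call:
drive_tool(rows=[[0,0,0,-0.0309,-0.011,0,0],[0,0,0,-0.0309,-0.011,0,0],[0,0,0,-0.0309,-0.011,0,0],[0,0,0,-0.0309,-0.011,0,0],[0,0,0,-0.0309,-0.011,0,0],[0,0,0,-0.0309,-0.011,0,0],[0,0,0,-0.0309,-0.011,0,0],[0,0,0,-0.0309,-0.011,0,0]])

```text
time: 7.98
tool_pos: [0.6432, 0.0078, 0.2997]
tcp_rot: [-0.619, -3.08, -0.0]
wrist_force: [0.6, -0.6, -0.5]
width: 0.001
grip_force: 0.0
```

Call:
drive_tool(rows=[[0,0,0,0,0,0,0],[0,0,0,0,0,0,0],[0,0,0,0,0,0,0]])

```text
time: 8.23
tool_pos: [0.6417, 0.0093, 0.2994]
tcp_rot: [-0.62, -3.078, -0.0]
wrist_force: [-0.0, 0.8, -0.3]
width: 0.004
grip_force: 0.0
```

Call:
drive_tool(rows=[[0,0,0,0,0,0.025,0],[0,0,0,0,0,0.025,0],[0,0,0,0,0,0.025,0],[0,0,0,0,0,0.025,0],[0,0,0,0,0,0.025,0],[0,0,0,0,0,0.025,0],[0,0,0,0,0,0.025,0],[0,0,0,0,0,0.025,0]])

```text
time: 8.9
tool_pos: [0.6412, 0.0107, 0.0996]
tcp_rot: [0.616, 3.08, 0.001]
wrist_force: [0.0, -0.2, 1.0]
width: 0.002
grip_force: 0.0
```

Call:
drive_tool(rows=[[0,0,0,0,0,0,0],[0,0,0,0,0,0,0],[0,0,0,0,0,0,0],[0,0,0,0,0,0,0],[0,0,0,0,0,0,0],[0,0,0,0,0,0,0],[0,0,0,0,0,0,0],[0,0,0,0,0,0,0]])

```text
time: 9.57
tool_pos: [0.6426, 0.009, 0.1007]
tcp_rot: [0.619, 3.079, 0.0]
wrist_force: [-0.7, 0.6, -1.0]
width: -0.002
grip_force: 0.0
```

```bash
python3 - <<'E'
from workcell import *
from h import *
s=status.read_state();t=s['tool_pos'];print(t)
p=read_camera("side");X=np.r_[t[:2],t[2]-.019];q=px(p,X);o=q.astype(int)-[40,40]
k=cv2.resize(p["color"][o[1]:o[1]+80,o[0]:o[0]+80,::-1],None,fx=7,fy=7,interpolation=cv2.INTER_CUBIC)
for Y,c in((X,(0,0,255)),(np.array([.642,.009,.05]),(0,255,0))):cv2.circle(k,tuple(((px(p,Y)-o+.5)*7).astype(int)),5,c,1)
cv2.imwrite("pics/pt2.png",k)
E
```

```text
[0.64259891 0.00902049 0.10071711]
```

View pics/pt2.png

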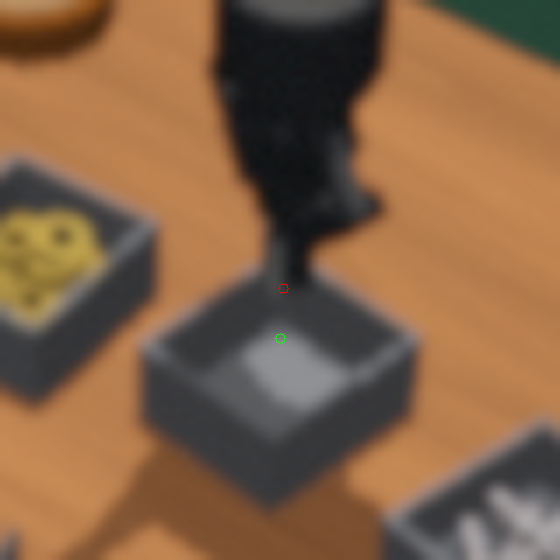

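Call:
drive_tool(rows=[[0,0,0,0,0,0,0],[0,0,0,0,0,0,0],[0,0,0,0,0,0,0],[0,0,0,0,0,0,0],[0,0,0,0,0,0,0],[0,0,0,0,0,0,0],[0,0,0,0,0,0,0],[0,0,0,0,0,0,0]])

```text
time: 10.28
tool_pos: [0.6422, 0.0091, 0.1]
tcp_rot: [0.619, 3.08, -0.0]
wrist_force: [-0.1, 0.4, -0.8]
width: 0.001
grip_force: 0.0
```

Call:
drive_tool(rows=[[0,0,0,0,0,0,0],[0,0,0,0,0,0,0],[0,0,0,0,0,0,0],[0,0,0,0,0,0,0],[0,0,0,0,0,0,0],[0,0,0,0,0,0,0],[0,0,0,0,0,0,0],[0,0,0,0,0,0,0]])

```text
time: 10.95
tool_pos: [0.6422, 0.0091, 0.1]
tcp_rot: [0.619, 3.08, 0.0]
wrist_force: [0.3, 0.0, -0.5]
width: -0.0
grip_force: 0.0
```

Call:
drive_tool(rows=[[0,0,0,0,0,0,0],[0,0,0,0,0,0,0],[0,0,0,0,0,0,0],[0,0,0,0,0,0,0],[0,0,0,0,0,0,0],[0,0,0,0,0,0,0],[0,0,0,0,0,0,0],[0,0,0,0,0,0,0]])

```text
time: 11.62
tool_pos: [0.6422, 0.0091, 0.1]
tcp_rot: [0.619, 3.08, 0.0]
wrist_force: [0.0, -1.3, 1.0]
width: 0.002
grip_force: 0.0
```

The tip is over the middle of the empty bin (green dot at 281,338). I rise and travel to the button.

Call:
drive_tool(rows=[[0,0,0,0,0,-0.025,0],[0,0,0,0,0,-0.025,0],[0,0,0,0,0,-0.025,0],[0,0,0,0,0,-0.025,0],[0,0,0,0,0,-0.025,0],[0,0,0,0,0,-0.025,0],[0,0,0,0,0,-0.025,0],[0,0,0,0,0,-0.025,0]])

```text
time: 12.28
tool_pos: [0.642, 0.0091, 0.3013]
tcp_rot: [0.619, 3.08, 0.0]
wrist_force: [0.0, 0.2, 0.9]
width: 0.0
grip_force: 0.0
```

Call:
drive_tool(rows=[[0,0,0,0.0049,-0.0312,0,0],[0,0,0,0.0049,-0.0312,0,0],[0,0,0,0.0049,-0.0312,0,0],[0,0,0,0.0049,-0.0312,0,0],[0,0,0,0.0049,-0.0312,0,0],[0,0,0,0.0049,-0.0312,0,0],[0,0,0,0.0049,-0.0312,0,0],[0,0,0,0.0049,-0.0312,0,0]])

```text
time: 12.95
tool_pos: [0.5086, -0.207, 0.3001]
tcp_rot: [0.619, 3.08, -0.0]
wrist_force: [1.1, -0.2, 0.4]
width: -0.005
grip_force: 0.0
```

Call:
drive_tool(rows=[[0,0,0,0.0049,-0.0312,0,0],[0,0,0,0.0049,-0.0312,0,0],[0,0,0,0.0049,-0.0312,0,0],[0,0,0,0.0049,-0.0312,0,0],[0,0,0,0.0049,-0.0312,0,0],[0,0,0,0.0049,-0.0312,0,0],[0,0,0,0,0,0,0],[0,0,0,0,0,0,0]])

```text
time: 13.62
tool_pos: [0.4092, -0.3684, 0.2999]
tcp_rot: [0.624, 3.079, 0.0]
wrist_force: [1.0, 1.0, 0.4]
width: -0.002
grip_force: 0.0
```

Call:
drive_tool(rows=[[0,0,0,0,0,0,0],[0,0,0,0,0,0,0]])

```text
time: 13.78
tool_pos: [0.4106, -0.3664, 0.3]
tcp_rot: [0.618, 3.08, 0.001]
wrist_force: [-0.5, 0.4, 0.5]
width: 0.002
grip_force: 0.0
```

Call:
drive_tool(rows=[[0,0,0,0,0,0.03,0],[0,0,0,0,0,0.03,0],[0,0,0,0,0,0.03,0],[0,0,0,0,0,0.03,0],[0,0,0,0,0,0.03,0],[0,0,0,0,0,0.03,0],[0,0,0,0,0,0.02,0],[0,0,0,0,0,0.01,0]])

```text
time: 14.45
tool_pos: [0.4092, -0.3642, 0.0865]
tcp_rot: [-0.615, -3.076, -0.005]
wrist_force: [-0.6, 0.3, 0.6]
width: -0.0
grip_force: 0.0
```

Call:
drive_tool(rows=[[0,0,0,0,0,0,0],[0,0,0,0,0,0,0],[0,0,0,0,0,0,0],[0,0,0,0,0,0,0]])

```text
time: 14.78
tool_pos: [0.4116, -0.3683, 0.0922]
tcp_rot: [0.618, 3.077, -0.003]
wrist_force: [0.4, -1.5, -1.1]
width: 0.005
grip_force: 0.0
```

```bash
python3 - <<'E'
from workcell import *
from h import *
s=status.read_state();t=s['tool_pos'];print(t)
I=[]
for c in("side","top"):
    p=read_camera(c);X=np.r_[t[:2],t[2]-.019];q=px(p,X);o=q.astype(int)-[25,25]
    k=cv2.resize(p["color"][o[1]:o[1]+50,o[0]:o[0]+50,::-1],None,fx=8,fy=8,interpolation=cv2.INTER_CUBIC)
    for Y,cc in((X,(0,0,255)),(np.array([.4105,-.3684,.057]),(0,255,0))):cv2.circle(k,tuple(((px(p,Y)-o+.5)*8).astype(int)),5,cc,1)
    I.append(k)
cv2.imwrite("pics/pt3.png",np.hstack(I))
E
```

```text
[ 0.41158963 -0.36829352  0.09218332]
```

View pics/pt3.png

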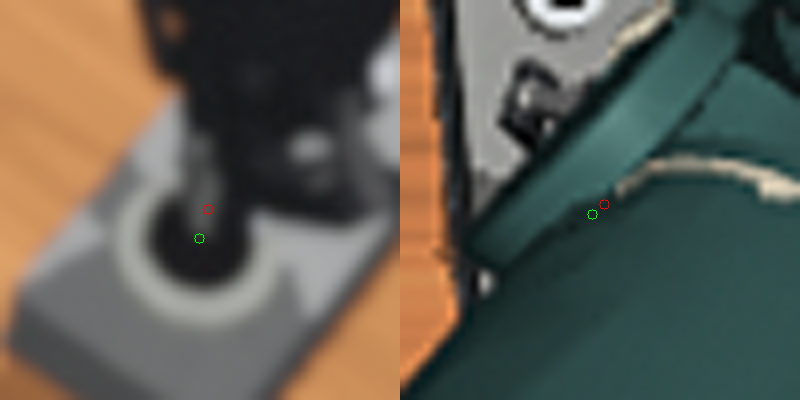

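The tip (208,210 in the side crop) stands over the black button (200,238). Now I go slowly down and watch the force.

Call:
drive_tool(rows=[[0,0,0,0,0,0.004,0],[0,0,0,0,0,0.004,0],[0,0,0,0,0,0.003,0],[0,0,0,0,0,0,0],[0,0,0,0,0,0,0]])

```text
time: 15.3
tool_pos: [0.4104, -0.3676, 0.0792]
tcp_rot: [0.619, 3.079, -0.001]
wrist_force: [1.5, -0.9, 2.6]
width: 0.004
grip_force: 1.4
```

Call:
drive_tool(rows=[[0,0,0,0,0,0.003,0],[0,0,0,0,0,0.003,0],[0,0,0,0,0,0.002,0],[0,0,0,0,0,0,0],[0,0,0,0,0,0,0]])

```text
time: 15.72
tool_pos: [0.4106, -0.3678, 0.0744]
tcp_rot: [0.619, 3.08, -0.001]
wrist_force: [-5.7, 6.3, 24.2]
width: -0.0
grip_force: 12.3
```

At z=0.0792 the force is 2.6 N, half the spring. At 0.0744 it is 24 N, so the button is on its end stop and fully down. I release it.

Call:
drive_tool(rows=[[0,0,0,0,0,0,0],[0,0,0,0,0,0,0],[0,0,0,0,0,-0.005,0],[0,0,0,0,0,-0.01,0],[0,0,0,0,0,-0.025,0],[0,0,0,0,0,-0.03,0],[0,0,0,0,0,-0.03,0],[0,0,0,0,0,-0.03,0]])

```text
time: 16.38
tool_pos: [0.4093, -0.3663, 0.2011]
tcp_rot: [-0.619, -3.078, -0.003]
wrist_force: [0.1, -0.7, 1.2]
width: -0.003
grip_force: 0.0
```

Call:
drive_tool(rows=[[0,0,0,0,0,-0.03,0],[0,0,0,0,0,-0.03,0],[0,0,0,0,0,-0.03,0],[0,0,0,0,0,0,0],[0,0,0,0,0,0,0],[0,0,0,0,0,0,0],[0,0,0,0,0,0,0],[0,0,0,0,0,0,0]])

```text
time: 17.05
tool_pos: [0.4093, -0.3664, 0.2886]
tcp_rot: [-0.618, -3.076, -0.004]
wrist_force: [-0.6, 1.1, -0.2]
width: 0.001
grip_force: 0.0
```

```bash
python3 - <<'E'
from workcell import *
from h import *
s=status.read_state();print(s['tool_pos'],s['wrist_force'],s['time'])
p=read_camera("side");cv2.imwrite("pics/end.png",cv2.resize(p["color"][...,::-1],(768,576)))
E
```

```text
[ 0.40926358 -0.36637325  0.28859288] [-0.58241945  1.11256956 -0.16818564] 17.05
```

View pics/end.png

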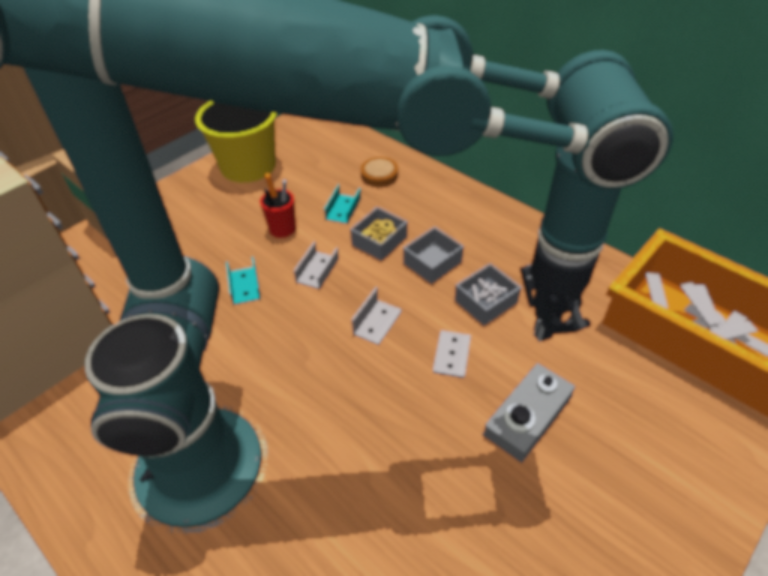

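The button at (520,413) has sprung back, all parts and bins lie where they were, and the gripper is well clear.

```bash
python3 -c "
from workcell import *
print(workorder.finish_job())"
```

```text
the job is handed in; nothing more can be done
None
```

I pointed at the steel U-channel and then the empty bin for over two seconds each, pressed the large button to its stop and let it spring back, and handed the job in at about 17 s with the arm clear and nothing else moved.

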